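# Pull out the handle of the folded crate trolley

### The arm

A 6-joint arm with a two-finger parallel gripper is mounted at the origin on the work surface. World frame = base frame: x ahead of the robot, y to its left, z up, the work surface at z = 0. Lengths are in m, angles in rad, forces in N, time in s.
With the tool pointing down it reaches from about 0.3 to 0.875 m from the base axis. Payload 6.4 kg.
Tool frame: the origin (TCP) lies between the finger pads; the fingertips stand 22 mm ahead of it and the grasp point (between the pads) lies 3 mm ahead of it (r.finger_overhang is the distance from the TCP to the fingertips, in m); z points along the fingers, y is the line along which they close (so a half turn about z gives the same grasp; the last joint's range is limited). The gripper opens to 85 mm and grips with 20 to 120 N. Pads are 22 mm wide; open, the fingers measure 114 mm over their backs; the gripper's body (76 mm by 85 mm) begins 54 mm behind the grasp point. The pads swing forward as they close: fully open they stand 13 mm farther back than shut.
Start: joints at [-1.395, 0.181, 1.607, -0, 1.354, -0.206], TCP at [0.214, -0.534, 0.253] pointing down, gripper open.
Joint ranges: [-2.99, 2.99], [-0.89, 2.07], [0.3, 2.58], [-1.14, 4.28], [0, 2.63], [-3.12, 3.12]. Speed limits (rad/s): [2.57, 2.57, 3.01, 3.14, 3.14, 3.14].

### API

Orientations are given as [roll, pitch, yaw] about the fixed x, y, z axes, in that order (R = Rz(yaw) Ry(pitch) Rx(roll)).
In Python, from bench import r, grab_frame, calibration, job_done gives the robot as it stands.
- The arm moves only by the shell command python3 -m crank 'ROWS' [FORCE]. ROWS is JSON, a list of rows, each a list of 3 entries, a list of its own where there are three numbers: the shift along the tool's x, y, z in units of 60 mm (1.0 is 60 mm), then the turn, a rotation vector about the tool's x, y, z in units of 5 degrees (1.0 is 5 degrees), then the opening, from -1 (shut) to 1 (fully open). A call has 1 to 12 rows; each row shifts and turns the commanded pose from where the row before left it, along the tool's axes as they then stand; what a row does not reach is not made up. A row lasts 1/8 s, in which the tool goes at most 62.5 mm and 10.7 degrees, less where a joint would pass 70% of its speed; a pose out of reach is approached as far as the arm can. A call is refused whole if a number of a shift passes 1 or a number of a turn 1, either way. A call with a gripper value outside its range is refused whole. The fingers move at their own pace and stop on an object; FORCE is the grip in N (left out, the last holds). Time passes only in rows, so rows that do not move let the fingers close. It gives the time, the measured TCP pose, the force, the opening and the grip force at its end, in the units of the state.
- r.get_obs(): the state, without advancing time (a new reading comes with each control period).
- grab_frame(name): name is "side" or "top"; returns the picture (384x512x3 uint8, red, green, blue); there is no depth.
- calibration(name): a dict with "intrinsics" (3x3 intrinsics, pixels), "T" (4x4, takes a point from camera to world coordinates). Camera axes: x right, y down, z forward; pixel columns grow to the right and rows downward; lengths in m; the calibration is good to about 2 mm. A picture is of the moment at which its call begins. calibration takes no time and is no camera call.
- job_done(): hands the job in; it is judged then, once.
The state is a dict: "time": time; "joint_pos": joint angles; "qvel": joint speeds; "tau": joint torques, N m; "position": TCP position; "tcp_rot": TCP orientation; "force": force on the tool from outside, world axes, zero at the start; "wrist_torque": the same for the moment, N m; "width": opening from 0.0 (shut) to 1.0 (fully open); "grasp_force": force on a finger pad.
Only numpy, scipy, OpenCV 4.12 (cv2) and the standard library are available. Lean on these libraries where they do the work, as an engineer would, in place of code of your own. Each camera call takes 0.05 s, during which the arm holds its last target. There are 200 camera calls.

### The job

Get the folded crate trolley ready to be carried off. First take the tin that stands in the way of its handle and set it down (not drop it) upright in the wooden tray with the other tins. Then press the button in the handle's grip, draw the handle out past its first stop to the second, let the button spring back so that the handle locks there, and finish with the gripper still holding the grip firmly beside the button; leave everything else where it stands.

Things in the scene. Friction and masses are not known exactly. Their poses are not given: they have to be found in the camera images.
- crate: Lime-green rolling crate, folded flat, lying with its handle side up; does not move. 420 mm long, 380 wide, green body 56 mm high from x = -420 to 0; guide tubes at y = +-85 mm, tops 79 mm high. Origin on the counter under the middle of its handle end; x points out of that end, level, the way the handle is drawn; z up. The end has a hand recess 35 mm deep for |y| < 70 mm.
- grip: Black grip bar of the telescopic handle, 28 mm thick (x), 200 mm long (y), 26 mm high (z), on two 15 mm tubes at y = +-85 mm. Origin at the bar's centre, 66 mm above the counter; axes as the crate's, x = pull direction. Pushed in, it is 45 mm ahead of the crate's origin: the gap behind it is 31 mm, 66 mm at the recess. The bar is free to be gripped from 20 to 75 mm either side of its middle.
- release_face (a point): Centre of the face of the grey release button, in the middle of the grip bar's outer (+x) side, 40 mm long (y), 16 mm high (z); it stands 7 mm proud (21 mm from the bar's centre) and is pressed towards -x. Squeezing the bar between the fingers at its middle, one finger on the button and one on the bar's inner side, presses it.
- telescope (a joint): How far the handle is drawn out, m: 0 = in, 0.11 = first stop, 0.22 = second stop and (0.222) end of travel. Spring pins lock it at 0, 0.11 and 0.22 with 2 mm play; with the button pressed they are withdrawn and it slides past the first stop with 3 N of friction, and stays where left. Button let go between stops: it stays partly in until the pins find a stop.
- release (a joint): How far the release button is pressed, m: 0 = out, 0.006 = fully in. Takes 3 N to start, 7 N fully in; the pins are withdrawn beyond 0.0045; it springs back when let go at a stop.
- tin: The tin in the handle's way: food tin with a paper label, 62 mm diameter up to 88 mm, narrowing to 57 mm at the top, 100 mm tall, 0.23 to 0.46 kg. Stands 115 to 195 mm in front of the grip bar's centre (along the grip's x), within 60 mm of its middle in y. Origin at the centre of its underside, z up its axis.
- tray: Shallow wooden tray, 280 mm (x) by 190 mm (y), 36 mm high, walls and floor 8 mm thick, open on top; it does not move. Origin on the counter under its centre. Its -x half is empty, two tins stand in its +x half.
- tin_b: Tin like the first, standing in the tray's +x half; stays there. Origin at the centre of its underside.
- tin_c: Another tin like the first, standing in the tray's +x half; stays there. Origin at the centre of its underside.
- spice: Small amber glass jar with a black lid, 42 mm diameter, 95 mm tall, just beside the handle's way on the side away from the robot; stays there. Origin at the centre of its underside.
- preserve: Glass jar with a brass lid, 86 mm diameter, 130 mm tall, beyond the tray and the handle's way; stays there. Origin at the centre of its underside.
- oil: Green glass bottle, 68 mm diameter, 230 mm tall, beyond the tray and the handle's way; stays there. Origin at the centre of its underside.
- jug: Small earthenware mug with a handle, 76 mm diameter, 85 mm tall, to the left of the tray; stays there. Origin at the centre of its underside.
There are look-alikes about, which are no part of the job. What is shaped like the tin but red is not meant.

How it is judged:
By the outcome, as a careful person would: the job done as asked, in the order asked, and still so for the second after the job is handed in, while the arm keeps its last pose, push and grip.
It also fails if it takes over 64 s, if anything falls off the work surface, if the arm or the gripper's body presses on something with over 40 N, if the wrist force passes 120 N, or if a joint passes its speed limit or range.

## Working session

There is one attempt and no reset: what is moved stays moved. The work goes in short steps, Python scripts to look and compute and a shell command to move; the robot and the scene stay as the last step left them, time stands still between calls to the robot, and variables do not carry over. Pictures are saved under pics/ and viewed, at most 10 in all, crops included, and the job is handed in when it is done.

```bash
ls; mkdir -p pics; python3 - <<'E'
from bench import r, grab_frame, calibration
import cv2,numpy as np
np.set_printoptions(precision=4,suppress=True)
for n in("top","side"):
    f=grab_frame(n); cv2.imwrite(f"pics/{n}0.png",f[:,:,::-1]); c=calibration(n); print(n,c["intrinsics"],c["T"])
o=r.get_obs(); print(o, r.finger_overhang)
E
```

```text
pics
top [[416.313    0.     261.5764]
 [  0.     416.313  199.5856]
 [  0.       0.       1.    ]] [[ 0.0102 -0.9944  0.1047  0.4686]
 [-0.9999 -0.01    0.0027  0.2098]
 [-0.0017 -0.1047 -0.9945  1.3434]
 [ 0.      0.      0.      1.    ]]
side [[406.7003   0.     255.7967]
 [  0.     406.7003 194.8694]
 [  0.       0.       1.    ]] [[ 0.9786 -0.1497  0.1409  0.4888]
 [-0.2053 -0.7473  0.632  -0.4257]
 [ 0.0107 -0.6474 -0.7621  0.844 ]
 [ 0.      0.      0.      1.    ]]
{'time': 0.1, 'joint_pos': array([-1.3953,  0.1815,  1.608 ,  0.    ,  1.3538, -0.2063]), 'qvel': array([ 0.0013,  0.0002, -0.0041,  0.0006,  0.0003, -0.0019]), 'tau': array([  0.    , -44.5879, -35.2239,  -0.0003,   0.0042,  -0.    ]), 'position': array([ 0.2142, -0.5331,  0.2524]), 'tcp_rot': array([-3.14  , -0.0003,  0.3818]), 'force': array([ 0.6352,  1.281 , -0.0712]), 'wrist_torque': array([ 0.0224, -0.0088, -0.0501]), 'grasp_force': 0.0, 'width': 1.0030477671176483} 0.022
```

View pics/top0.png

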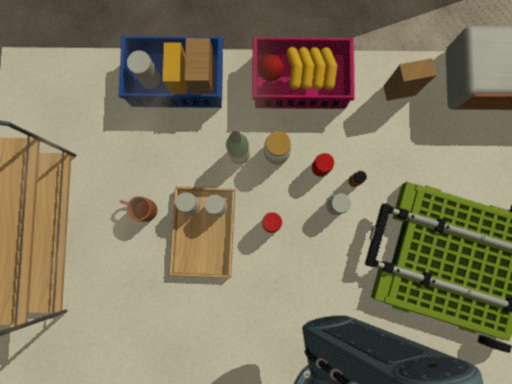

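View pics/side0.png

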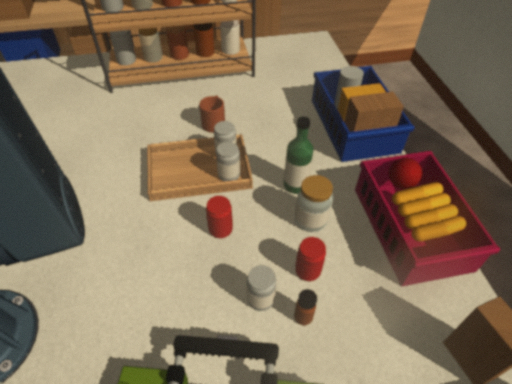

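The top view shows the tin at about (341,204), the grip bar from (386,207) to (372,264), the tray around (203,232) with two tins at the top (its +x half), and the spice jar at (357,179). The two red tins, at (272,223) and (322,165), are decoys. I'll zoom in for exact positions.

```bash
python3 - <<'E'
import cv2,numpy as np
t=cv2.imread("pics/top0.png"); s=cv2.imread("pics/side0.png")
a=cv2.resize(t[170:290,300:430],None,fx=3,fy=3,interpolation=cv2.INTER_CUBIC)
b=cv2.resize(t[170:290,160:260],None,fx=3,fy=3,interpolation=cv2.INTER_CUBIC)
cv2.imwrite("pics/z.png",np.hstack([a,b]))
for row in (204,): print(t[row,322:362].tolist())
E
```

```text
[[142, 166, 172], [114, 137, 143], [93, 114, 118], [85, 104, 107], [74, 89, 94], [63, 77, 80], [59, 72, 77], [61, 73, 79], [51, 64, 64], [73, 83, 84], [104, 120, 121], [129, 146, 148], [135, 154, 155], [135, 152, 155], [136, 154, 155], [136, 153, 156], [137, 153, 156], [137, 155, 157], [136, 154, 155], [137, 156, 156], [135, 154, 154], [135, 152, 154], [135, 152, 155], [133, 151, 153], [134, 153, 155], [135, 154, 155], [133, 152, 154], [134, 153, 154], [136, 158, 161], [145, 170, 175], [149, 175, 181], [150, 176, 182], [153, 179, 186], [153, 178, 183], [149, 175, 182], [150, 176, 182], [149, 176, 182], [149, 176, 182], [149, 176, 181], [150, 176, 182]]
```

View pics/z.png

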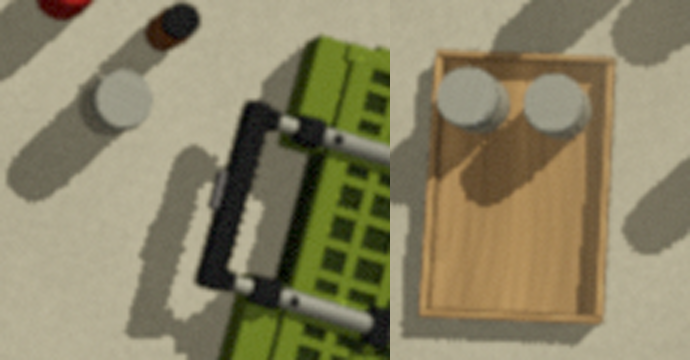

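The zoom shows the tin's grey lid at (341,203) and the black bar between (386,207) and (372,263), with its button to the left of the middle. The tray is upright, slightly rotated, and its lower half is empty.

```bash
cat > h.py <<'E'
import numpy as np, cv2
from bench import calibration
def ray(n,uv,z):
    c=calibration(n);T=c["T"];K=c["intrinsics"]
    uv=np.atleast_2d(np.asarray(uv,float)); d=np.c_[uv,np.ones(len(uv))]@np.linalg.inv(K).T@T[:3,:3].T
    return (T[:3,3]+d*((z-T[2,3])/d[:,2])[:,None])[:,:2]
def proj(n,p):
    c=calibration(n);q=np.linalg.inv(c["T"])@np.append(p,1);q=c["intrinsics"]@q[:3];return q[:2]/q[2]
def lids(t):
    b,g,rr=[t[:,:,i].astype(float) for i in range(3)]
    m=(((rr-b)/rr.clip(1)<.155)&(rr>125)).astype(np.uint8)
    return cv2.morphologyEx(m,cv2.MORPH_OPEN,np.ones((3,3)))
E
python3 - <<'E'
from h import *
np.set_printoptions(precision=4,suppress=True)
t=cv2.imread("pics/top0.png")
m=lids(t); n,l,st,ce=cv2.connectedComponentsWithStats(m)
for i in range(1,n):
    if st[i,4]>100 and 160<ce[i,0]<370 and 150<ce[i,1]<300: 
        print("lid",st[i],ce[i],ray("top",ce[i],.1))
g=(t.max(2)<50).astype(np.uint8); g[:, :360]=0; g[:,395:]=0; g[:200]=0; g[275:]=0
n,l,st,ce=cv2.connectedComponentsWithStats(g); print(st,ce)
i=1+np.argmax(st[1:,4]); pts=np.argwhere(l==i)[:,::-1]
w=ray("top",pts,.079); print("bar rect",cv2.minAreaRect(w.astype(np.float32)), w.mean(0))
hsv=cv2.cvtColor(t,cv2.COLOR_BGR2HSV)
k=((hsv[:,:,1]>75)&(hsv[:,:,0]<25)).astype(np.uint8); k[:180]=0;k[290:]=0;k[:,:160]=0;k[:,250:]=0
cs,_=cv2.findContours(k,0,2); c=max(cs,key=cv2.contourArea)[:,0]; print("tray",cv2.minAreaRect(ray("top",c,.036).astype(np.float32)),c.min(0),c.max(0))
# tubes: bright pixels
E
```

```text
lid [177 193  19  18 279] [185.6308 201.5735] [[0.5912 0.4412]]
lid [332 193  19  19 276] [341.0326 202.3551] [[ 0.5936 -0.0252]]
lid [206 196  18  17 260] [214.2462 204.1115] [[0.5844 0.3551]]
[[     0      0    512    384 195918]
 [   366    204     27     63    560]
 [   394    215      1      2      2]
 [   378    254     17     21    128]] [[255.0621 191.3279]
 [377.9857 234.4357]
 [394.     215.5   ]
 [387.6641 266.6562]]
bar rect ((0.4984903633594513, -0.14336617290973663), (0.035640038549900055, 0.19229480624198914), 73.64344787597656) [ 0.4995 -0.1401]
tray ((0.504651665687561, 0.39886757731437683), (0.19365251064300537, 0.28244730830192566), 88.37206268310547) [169 186] [234 277]
```

```bash
python3 - <<'E'
from h import *
np.set_printoptions(precision=4,suppress=True)
t=cv2.imread("pics/top0.png");s=cv2.imread("pics/side0.png")
# side: predicted lid outline vs image; lid centre by colour
m=lids(s); m[:,:200]=0;m[:240]=0;m[315:]=0;m[:,300:]=0
n,l,st,ce=cv2.connectedComponentsWithStats(m)
for i in range(1,n):
    if st[i,4]>60: print("side",st[i],ce[i])
print("pred lid",proj("side",[.5936,-.0252,.1]), "base",proj("side",[.5936,-.0252,0]))
# spice lid dark
d=(t.max(2)<45).astype(np.uint8); n,l,st,ce=cv2.connectedComponentsWithStats(d[160:195,340:375])
i=1+np.argmax(st[1:,4]); print("spice",st[i],ray("top",ce[i]+[340,160],.095))
# bar edges per row in top
g=(t.max(2)<60)
L=[];R=[]
for v in range(214,256):
    c=np.flatnonzero(g[v,360:396])+360
    if len(c): L.append((c[0]-.5,v));R.append((c[-1]+.5,v))
for nm,P,z in(("outer-bottom",L,.053),("inner-top",R,.079)):
    w=ray("top",P,z).astype(np.float32); print(nm,cv2.fitLine(w,cv2.DIST_HUBER,0,.001,.001).ravel())
    print([round(p[0]) for p in P])
# side bar
d=(s.max(2)<50).astype(np.uint8); d[:330]=0; d[:,:165]=0;d[:,290:]=0
n,l,st,ce=cv2.connectedComponentsWithStats(d); i=1+np.argmax(st[1:,4]); print(st[i],ce[i])
u=np.array([.282,.959]);q=np.array([-.959,.282]);C=np.array([.4985,-.1434])
for a in(-.1,.1):
  for b,z in((-.014,.079),(.014,.079),(.014,.053)): 
    p=C+q*a+u*b; print(a,b,z,proj("side",[*p,z]),proj("top",[*p,z]))
z=cv2.resize(s[230:384,150:330],None,fx=4,fy=3.8,interpolation=cv2.INTER_CUBIC); cv2.imwrite("pics/zs.png",z)
E
```

```text
pred lid [261.8538 276.0781] base [260.8702 298.1879]
spice [ 14  12  12  11 101] [[ 0.6719 -0.0819]]
outer-bottom [ 0.9567 -0.2912  0.4996 -0.1321]
[378, 378, 378, 378, 378, 378, 378, 376, 376, 376, 376, 376, 376, 376, 376, 376, 374, 374, 374, 374, 374, 374, 374, 374, 372, 372, 372, 370, 370, 370, 370, 370, 370, 370, 370, 368, 368, 368, 368, 368, 368, 368]
inner-top [ 0.8996 -0.4367  0.5102 -0.1584]
[396, 396, 396, 396, 396, 386, 386, 386, 386, 386, 386, 386, 384, 384, 384, 384, 384, 384, 384, 382, 382, 382, 382, 380, 380, 380, 380, 380, 380, 380, 378, 378, 378, 378, 378, 396, 396, 396, 396, 396, 396, 396]
[ 174  336  100   23 1376] [219.6817 346.8932]
-0.1 -0.014 0.079 [278.5596 357.7939] [392.1974 204.5665]
-0.1 0.014 0.079 [279.1968 342.6948] [383.3294 201.9012]
-0.1 0.014 0.053 [278.4644 347.6704] [380.9139 202.7299]
0.1 -0.014 0.079 [171.3742 348.7336] [374.8337 268.0256]
0.1 0.014 0.079 [174.5018 334.0132] [365.8368 265.2721]
0.1 0.014 0.053 [176.3837 339.1511] [363.738  264.8295]
```

View pics/zs.png

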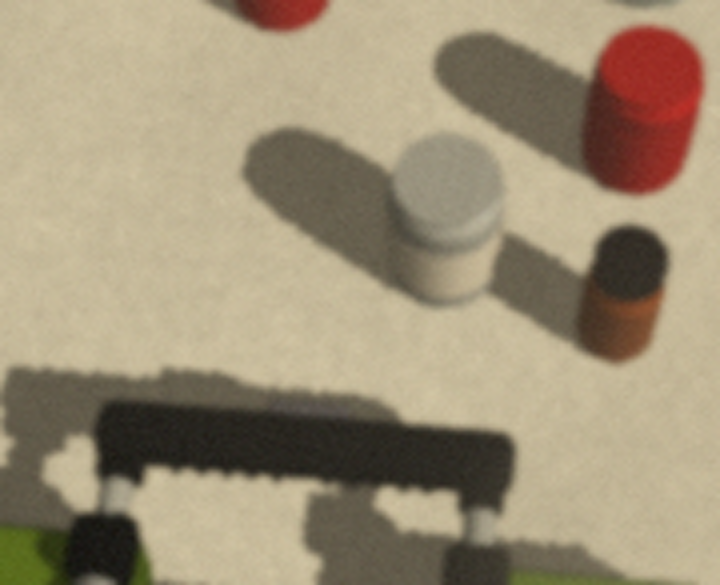

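```bash
python3 -m crank '[[[0.75,-0.46,0],[0,0,0],1],[[0.75,-0.46,0],[0,0,0],1],[[0.75,-0.46,0],[0,0,0],1],[[0.75,-0.46,0],[0,0,0],1],[[0.75,-0.46,0],[0,0,0],1],[[0.75,-0.46,0],[0,0,0],1],[[0.75,-0.46,0],[0,0,0],1],[[0.75,-0.46,0],[0,0,0],1],[[0.75,-0.46,0],[0,0,0],1],[[0.75,-0.46,0],[0,0,0],1],[[0.75,-0.46,0],[0,0,0],1],[[0.75,-0.46,0],[0,0,0],1]]' 40
python3 -m crank '[[[0,0,0],[0,0,1],1],[[0,0,0],[0,0,1],1],[[0,0,0],[0,0,1],1],[[0,0,0],[0,0,1],1],[[0,0,0],[0,0,1],1],[[0,0,0],[0,0,1],1],[[0,0,0],[0,0,1],1],[[0,0,0],[0,0,0.64],1],[[0,0,0],[0,0,0],1]]'
python3 -c "
from h import *
from bench import grab_frame
for n in('top','side'):
  cv2.imwrite(f'pics/{n}1.png',grab_frame(n)[:,:,::-1])"
```

```text
time: 1.6
position: [0.5926, -0.0234, 0.2529]
tcp_rot: [-3.141, 0.001, 0.382]
force: [-0.4, -0.4, 0.4]
width: 1.0
grasp_force: 0.0
time: 2.72
position: [0.5917, -0.025, 0.2528]
tcp_rot: [3.142, 0.001, -0.284]
force: [-0.3, 0.8, -0.2]
width: 1.003
grasp_force: 0.0
```

```bash
python3 -m crank '[[[0.03,0.03,0.8],[0,0,0],1],[[0,0,0.8],[0,0,0],1],[[0,0,0.8],[0,0,0],1],[[0,0,0.4],[0,0,0],1],[[0,0,0.37],[0,0,0],1],[[0,0,0],[0,0,0],1]]' 40
python3 -m crank '[[[0,0,0],[0,0,0],-1],[[0,0,0],[0,0,0],-1],[[0,0,0],[0,0,0],-1],[[0,0,0],[0,0,0],-1],[[0,0,0],[0,0,0],-1],[[0,0,0],[0,0,0],-1],[[0,0,0],[0,0,0],-1],[[0,0,0],[0,0,0],-1]]' 40
```

```text
time: 3.58
position: [0.5915, -0.0269, 0.061]
tcp_rot: [3.141, 0.004, -0.284]
force: [-0.1, 0.3, -0.2]
width: 1.006
grasp_force: 0.0
time: 4.58
position: [0.5944, -0.0275, 0.0646]
tcp_rot: [-3.141, -0.003, -0.285]
force: [0.3, 0.7, 6.5]
width: 0.713
grasp_force: 44.5
```

```bash
python3 -m crank '[[[0,0,-0.3],[0,0,0],-1],[[0,0,-0.7],[0,0,0],-1],[[0,0,-0.8],[0,0,0],-1],[[0,0,-0.8],[0,0,0],-1],[[0,0,-0.6],[0,0,0],-1],[[0,0,0],[0,0,0],-1]]' 40
python3 -m crank '[[[-0.3,-0.4,0],[0,0,0],-1],[[-0.46,-0.61,0],[0,0,0],-1],[[-0.46,-0.61,0],[0,0,0],-1],[[-0.46,-0.61,0],[0,0,0],-1],[[-0.46,-0.61,0],[0,0,0],-1],[[-0.46,-0.61,0],[0,0,0],-1],[[-0.46,-0.61,0],[0,0,0],-1],[[-0.46,-0.61,0],[0,0,0],-1],[[-0.46,-0.61,0],[0,0,0],-1],[[-0.46,-0.61,0],[0,0,0],-1],[[-0.18,-0.18,0],[0,0,0],-1],[[0,0,0],[0,0,0],-1]]'
python3 -c "
from h import *
from bench import grab_frame
a=[grab_frame(n)[:,:,::-1] for n in('top','side')]
cv2.imwrite('pics/top2.png',a[0]);cv2.imwrite('pics/side2.png',a[1])
cv2.imwrite('pics/v2.png',np.hstack([cv2.resize(a[0][110:300,110:290],(400,422)),cv2.resize(a[1][20:220,120:310],(400,422))]))"
```

```text
time: 5.32
position: [0.5948, -0.0276, 0.2593]
tcp_rot: [-3.141, -0.007, -0.285]
force: [-0.0, -0.3, -3.9]
width: 0.714
grasp_force: 44.7
time: 6.82
position: [0.4283, 0.4001, 0.2534]
tcp_rot: [3.139, 0.002, -0.283]
force: [0.4, -0.1, -3.1]
width: 0.714
grasp_force: 44.7
```

View pics/v2.png

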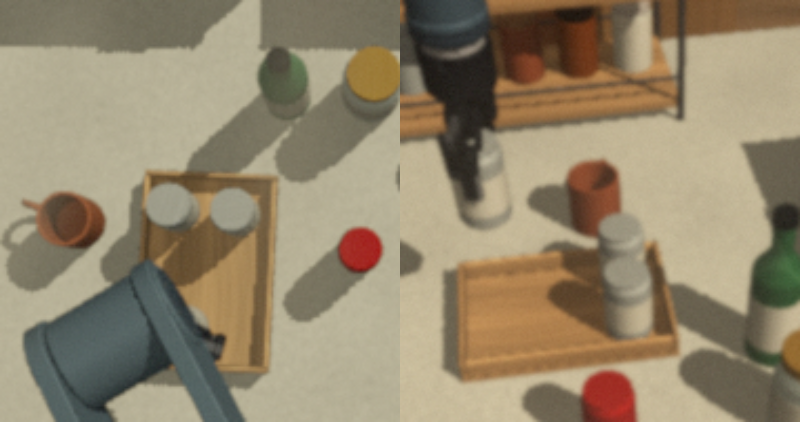

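The tin is held upright above the empty half of the tray. I'll lower it to just above the floor, then ease it down.

```bash
python3 -m crank '[[[0,0,0.6],[0,0,0],-1],[[0,0,0.8],[0,0,0],-1],[[0,0,0.8],[0,0,0],-1],[[0,0,0.5],[0,0,0],-1],[[0,0,0.2],[0,0,0],-1],[[0,0,0],[0,0,0],-1]]'
python3 -m crank '[[[0,0,0.03],[0,0,0],-1],[[0,0,0.03],[0,0,0],-1],[[0,0,0],[0,0,0],-1]]'
```

```text
time: 7.68
position: [0.43, 0.3993, 0.0809]
tcp_rot: [3.141, 0.001, -0.286]
force: [0.8, 0.7, -2.7]
width: 0.71
grasp_force: 44.7
time: 8.05
position: [0.4298, 0.4004, 0.0782]
tcp_rot: [-3.141, -0.001, -0.285]
force: [0.0, -0.6, -1.4]
width: 0.716
grasp_force: 44.7
```

```bash
python3 -m crank '[[[0,0,0.03],[0,0,0],-1],[[0,0,0.03],[0,0,0],-1],[[0,0,0],[0,0,0],-1]]'

```

```text
time: 8.43
position: [0.4293, 0.4001, 0.0736]
tcp_rot: [3.141, 0.0, -0.285]
force: [-0.4, 0.4, -2.7]
width: 0.708
grasp_force: 44.7
```

```bash
python3 -m crank '[[[0,0,0.02],[0,0,0],-1],[[0,0,0.02],[0,0,0],-1],[[0,0,0],[0,0,0],-1]]'

```

```text
time: 8.8
position: [0.4296, 0.4002, 0.0727]
tcp_rot: [3.142, -0.0, -0.285]
force: [-3.5, -1.5, 6.2]
width: 0.712
grasp_force: 45.7
```

Contact. Next I'll open and rise.

```bash
python3 -m crank '[[[0,0,0],[0,0,0],-0.2],[[0,0,0],[0,0,0],0.5],[[0,0,0],[0,0,0],1],[[0,0,0],[0,0,0],1],[[0,0,0],[0,0,0],1],[[0,0,0],[0,0,0],1],[[0,0,-0.4],[0,0,0],1],[[0,0,-0.8],[0,0,0],1],[[0,0,-0.8],[0,0,0],1],[[0,0,-0.8],[0,0,0],1],[[0,0,-0.2],[0,0,0],1],[[0,0,0],[0,0,0],1]]'

```

```text
time: 10.3
position: [0.4298, 0.4003, 0.252]
tcp_rot: [-3.141, -0.001, -0.285]
force: [-0.4, 0.5, -0.6]
width: 1.0
grasp_force: 0.0
```

```bash
python3 -m crank '[[[0.2,0.45,0],[0,0,0],1],[[0.36,0.83,0],[0,0,0],1],[[0.36,0.83,0],[0,0,0],1],[[0.36,0.83,0],[0,0,0],1],[[0.36,0.83,0],[0,0,0],1],[[0.36,0.83,0],[0,0,0],1],[[0.36,0.83,0],[0,0,0],1],[[0.36,0.83,0],[0,0,0],1],[[0.36,0.83,0],[0,0,0],1],[[0.36,0.83,0],[0,0,0],1],[[0.2,0.43,0],[0,0,0],1],[[0,0,0],[0,0,0],1]]'
python3 -c "
from h import *
from bench import grab_frame
np.set_printoptions(precision=4,suppress=True)
a=[grab_frame(n)[:,:,::-1] for n in('top','side')]
cv2.imwrite('pics/top3.png',a[0])
m=lids(a[0]); n,l,st,ce=cv2.connectedComponentsWithStats(m)
for i in range(1,n):
  if st[i,4]>100 and 160<ce[i,0]<370 and 150<ce[i,1]<300: print(st[i],ray('top',ce[i],.108))
cv2.imwrite('pics/v3.png',np.hstack([cv2.resize(a[0][170:320,160:420],(400,422)),cv2.resize(a[1][100:384,120:310],(400,422))]))"
```

```text
time: 11.8
position: [0.4973, -0.1434, 0.249]
tcp_rot: [-3.141, 0.004, -0.288]
force: [-0.2, 0.5, 0.6]
width: 1.003
grasp_force: 0.0
[177 193  19  18 277] [[0.59   0.4397]]
[206 195  18  18 265] [[0.5845 0.3544]]
[189 247  20  19 301] [[0.4292 0.3976]]
```

View pics/v3.png

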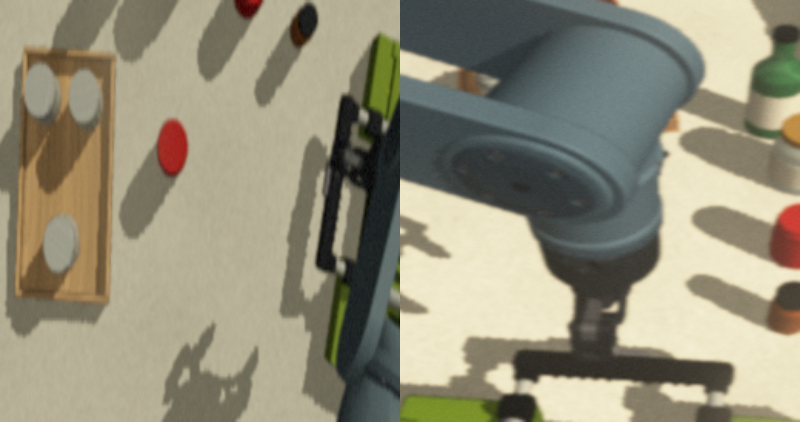

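The tin stands in the tray at (0.429, 0.398), the bar is unmoved, and the gripper sits above its middle. Next I'll lower to straddle it.

```bash
python3 -m crank '[[[0.02,-0.04,0.6],[0,0,0],1],[[0,0,0.8],[0,0,0],1],[[0,0,0.6],[0,0,0],1],[[0,0,0.4],[0,0,0],1],[[0,0,0.4],[0,0,0],1],[[0,0,0.25],[0,0,0],1],[[0,0,0],[0,0,0],1]]' 30
python3 -m crank '[[[0,0,0],[0,0,0],0.4],[[0,0,0],[0,0,0],0.1],[[0,0,0],[0,0,0],-0.05],[[0,0,0],[0,0,0],-0.05],[[0,0,0],[0,0,0],-0.05]]'
```

```text
time: 12.78
position: [0.4992, -0.1387, 0.0673]
tcp_rot: [-3.141, 0.003, -0.284]
force: [0.2, 0.3, 0.8]
width: 0.998
grasp_force: 0.0
time: 13.4
position: [0.5002, -0.1401, 0.0686]
tcp_rot: [3.142, -0.0, -0.285]
force: [-0.1, 0.1, -1.3]
width: 0.475
grasp_force: 0.0
```

```bash
python3 -c "
from h import *
from bench import grab_frame
a=[grab_frame(n)[:,:,::-1] for n in('top','side')]
cv2.imwrite('pics/v4.png',np.hstack([cv2.resize(a[0][180:290,330:430],(380,418)),cv2.resize(a[1][280:384,150:310],(420,418))]))"
```

```text
(no output)
```

View pics/v4.png

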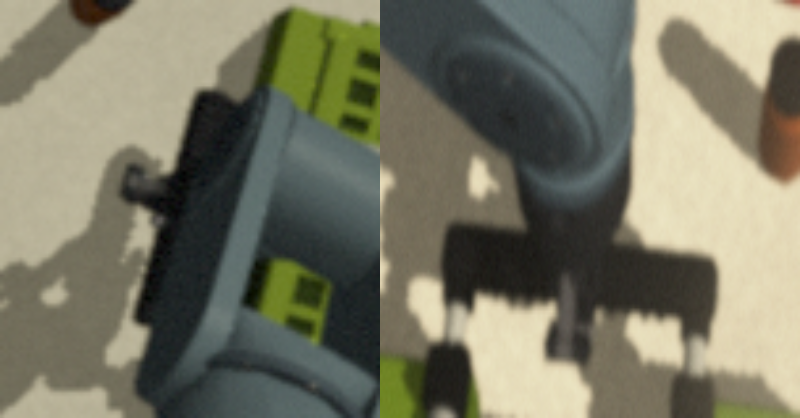

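The fingers straddle the bar near its middle with no contact yet. Next I'll squeeze.

```bash
python3 -m crank '[[[0,0,0],[0,0,0],-0.2],[[0,0,0],[0,0,0],-0.2],[[0,0,0],[0,0,0],-1],[[0,0,0],[0,0,0],-1],[[0,0,0],[0,0,0],-1],[[0,0,0],[0,0,0],-1]]' 25
```

```text
time: 14.25
position: [0.5002, -0.1401, 0.0688]
tcp_rot: [-3.142, -0.0, -0.285]
force: [-1.3, 2.4, 5.9]
width: 0.332
grasp_force: 25.8
```

```bash
python3 -m crank '[[[0,-0.1,0],[0,0,0],-1],[[0,-0.2,0],[0,0,0],-1],[[0,-0.2,0],[0,0,0],-1],[[0,0,0],[0,0,0],-1]]'
```

```text
time: 14.75
position: [0.5089, -0.1107, 0.0688]
tcp_rot: [-3.141, -0.0, -0.284]
force: [-1.0, 3.7, 5.8]
width: 0.33
grasp_force: 25.8
```

```bash
python3 -m crank '[[[0,-0.3,0],[0,0,0],-1],[[0,-0.4,0],[0,0,0],-1],[[0,-0.4,0],[0,0,0],-1],[[0,-0.4,0],[0,0,0],-1],[[0,-0.4,0],[0,0,0],-1],[[0,-0.4,0],[0,0,0],-1],[[0,-0.3,0],[0,0,0],-1],[[0,-0.2,0],[0,0,0],-1],[[0,-0.15,0],[0,0,0],-1],[[0,0,0],[0,0,0],-1]]'
```

```text
time: 16.0
position: [0.5595, 0.0593, 0.0689]
tcp_rot: [-3.14, -0.002, -0.285]
force: [5.1, 1.6, 3.1]
width: 0.331
grasp_force: 25.2
```

```bash
python3 -m crank '[[[0,-0.1,0],[0,0,0],-1],[[0,-0.06,0],[0,0,0],-1],[[0,0,0],[0,0,0],-1]]'; python3 -m crank '[[[0,-0.04,0],[0,0,0],-1],[[0,0,0],[0,0,0],-1]]'
```

```text
time: 16.38
position: [0.5619, 0.0675, 0.0688]
tcp_rot: [-3.141, -0.002, -0.285]
force: [3.8, -1.4, 2.3]
width: 0.336
grasp_force: 26.1
time: 16.62
position: [0.5625, 0.0695, 0.0689]
tcp_rot: [-3.142, -0.002, -0.285]
force: [4.7, -2.4, 2.6]
width: 0.339
grasp_force: 26.4
```

```bash
python3 -m crank '[[[0,-0.04,0],[0,0,0],-1],[[0,0,0],[0,0,0],-1]]'; python3 -m crank '[[[0,-0.03,0],[0,0,0],-1],[[0,0,0],[0,0,0],-1]]'
```

```text
time: 16.88
position: [0.5632, 0.0717, 0.0689]
tcp_rot: [3.142, -0.002, -0.285]
force: [4.0, -3.1, 2.9]
width: 0.334
grasp_force: 26.5
time: 17.12
position: [0.5632, 0.0719, 0.0688]
tcp_rot: [3.139, -0.001, -0.285]
force: [1.2, -10.5, 5.2]
width: 0.331
grasp_force: 28.7
```

It has reached the end stop, with the force rising after 0.221 m of travel. I'll back off 1 mm and let the button go.

```bash
python3 -m crank '[[[0,0.02,0],[0,0,0],-1],[[0,0,0],[0,0,0],-1],[[0,0,0],[0,0,0],-0.2],[[0,0,0],[0,0,0],0],[[0,0,0],[0,0,0],0.2],[[0,0,0],[0,0,0],0.2],[[0,0,0],[0,0,0],0.2],[[0,0,0],[0,0,0],0.2]]'; python3 -c "
from h import *
from bench import grab_frame
a=[grab_frame(n)[:,:,::-1] for n in('top','side')]
cv2.imwrite('pics/top5.png',a[0])
cv2.imwrite('pics/v5.png',np.hstack([cv2.resize(a[0][160:280,270:400],(400,418)),cv2.resize(a[1][220:384,150:330],(400,418))]))"
```

```text
time: 18.12
position: [0.5625, 0.073, 0.0685]
tcp_rot: [3.142, 0.0, -0.285]
force: [0.4, 0.2, 0.0]
width: 0.601
grasp_force: 0.0
```

View pics/v5.png

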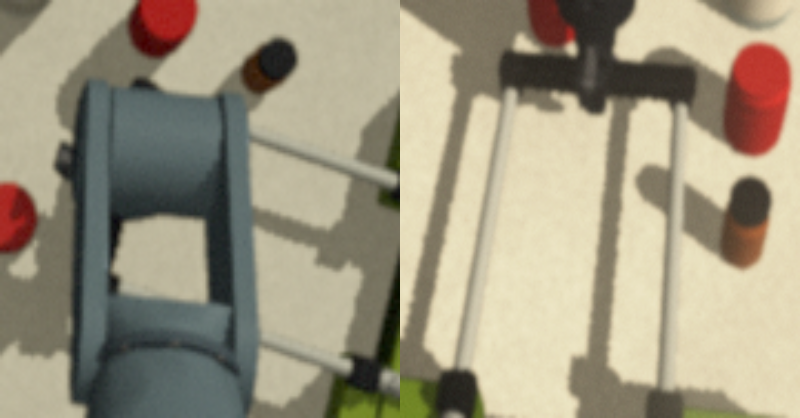

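The handle is drawn out and the gripper is open around the middle of the bar. I'll slide 45 mm along the bar to the robot's side and grip firmly.

```bash
python3 -m crank '[[[0,0.01,0],[0,0,0],0.4],[[0,0,0],[0,0,0],0.4],[[-0.25,0.01,0],[0,0,0],0.4],[[-0.3,0,0],[0,0,0],0.4],[[-0.2,0,0],[0,0,0],0.4],[[0,0,0],[0,0,0],0.4]]' 60; python3 -m crank '[[[0,0,0],[0,0,0],-0.1],[[0,0,0],[0,0,0],-0.25],[[0,0,0],[0,0,0],-1],[[0,0,0],[0,0,0],-1],[[0,0,0],[0,0,0],-1],[[0,0,0],[0,0,0],-1],[[0,0,0],[0,0,0],-1]]' 60
```

```text
time: 18.98
position: [0.5179, 0.0849, 0.0684]
tcp_rot: [3.141, 0.001, -0.284]
force: [-0.0, -0.3, -0.5]
width: 0.696
grasp_force: 0.0
time: 19.85
position: [0.5196, 0.0842, 0.0688]
tcp_rot: [3.142, -0.001, -0.285]
force: [0.4, -2.9, 4.5]
width: 0.317
grasp_force: 59.8
```

Now a tug test of the lock, pushing inward gently.

```bash
python3 -m crank '[[[0,0.05,0],[0,0,0],-1],[[0,0.03,0],[0,0,0],-1],[[0,0,0],[0,0,0],-1]]'; python3 -m crank '[[[0,0.03,0],[0,0,0],-1],[[0,0,0],[0,0,0],-1]]'
```

```text
time: 20.23
position: [0.5184, 0.0803, 0.0688]
tcp_rot: [-3.14, -0.002, -0.285]
force: [4.4, 3.4, 2.8]
width: 0.317
grasp_force: 59.8
time: 20.48
position: [0.5184, 0.0801, 0.0688]
tcp_rot: [-3.137, -0.002, -0.285]
force: [7.2, 11.4, 0.3]
width: 0.321
grasp_force: 59.7
```

It moved only within the play and then stopped at 11 N, so it is locked. I'll ease back to the middle of the play and check.

```bash
python3 -m crank '[[[0,-0.04,0],[0,0,0],-1],[[0,-0.025,0],[0,0,0],-1],[[0,0,0],[0,0,0],-1],[[0,0,0],[0,0,0],-1]]'; python3 -c "
from h import *
from bench import grab_frame
a=[grab_frame(n)[:,:,::-1] for n in('top','side')]
cv2.imwrite('pics/v6.png',np.hstack([cv2.resize(a[0][110:300,100:400],(440,420)),cv2.resize(a[1][180:384,150:350],(360,420))]))"
```

```text
time: 20.98
position: [0.5188, 0.0814, 0.0689]
tcp_rot: [3.141, -0.001, -0.285]
force: [3.4, -0.8, 6.1]
width: 0.319
grasp_force: 60.4
```

View pics/v6.png

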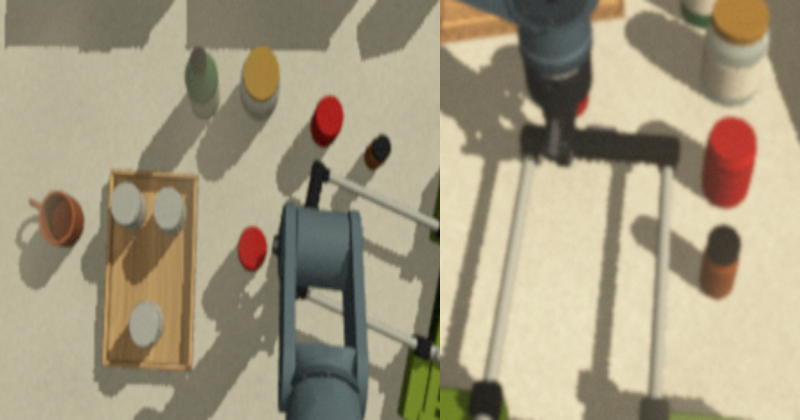

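The handle is fully out, the gripper holds it beside the button, the tin is upright in the tray, and everything else looks undisturbed.

```bash
python3 -c "
from bench import job_done
print(job_done())"
```

```text
the job is handed in; nothing more can be done
None
```

I handed the job in at about 21 s: the tin stands upright in the tray's empty half, and the handle is drawn to its second stop, where an inward push moved it about 4 mm before it held at 11 N. The gripper holds the grip at 60 N, about 45 mm from the button, and nothing else appears to have moved.

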